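Clear the weight case and open it

TASK

A bottle has been left standing on the lid of the weight case: first lift it off and stand it upright in the shallow tray, beside the small jar already there. Then flip the lever of the case's toggle latch up past its centre until it stays up, and only after that raise the lid by its grip and swing it back past upright until it rests open by itself, so that the weights can be reached. Do not tip or push aside the jar in the tray or the small cup beside the latch.

Things in the scene. Friction and masses are not known exactly. Their poses are not given: they have to be found in the camera images.
- case: Grey plastic case, fixed. Shell 140 (its x) by 200 (y) by 72 mm high, plus an 18 mm flat lid: closed lid's top 90 mm above the bench. Origin: centre of its underside, on the bench. Its -x side is the front, with the latch on a ledge (60 mm wide, x -69 to -120 mm, top 70 mm above the bench); the lid is hinged along the +x edge.
- latch (a joint): Steel toggle latch lever, rad: 0 shut (level, pointing to the case's -x), grows as its free end swings up; stop at 1.6, about vertical. Over-centre spring: resists (some 4 N at the tip) up to 0.45, then drives it on to the stop (up to 0.25 Nm). At 0 its wire bail hooks over a tongue on the lid's front and locks the lid; from 1.2 the bail has tipped forward, clear of it.
- latch_tip (a point): Point to pinch on the lever, on its centre line, 48 mm from its pivot and about 12 mm short of its free end; moves with it. The lever is a steel bar 16 mm wide (case's y) and 6 mm thick with a rounded 10 mm thick end; shut, it lies 86 mm above the bench and overhangs the ledge by 45 mm, with nothing below that end.
- latch_pivot (a point): Pivot of the lever, fixed in the case at x -106, y 0, z 86 mm; the axis runs along the case's y.
- lid (a joint): Lid hinge, rad: 0 shut, grows as the lid's front rises, stop at 1.85 (leaning back past upright). No stay: it falls shut when let go before about 1.3 rad and falls open beyond about 1.5. Lid 0.3 kg.
- lid_grip (a point): Point to grip on the lid's upright fin, a black tab 30 mm long (case's x), 14 mm thick (y), standing 37 mm above the lid's top. The point is mid-fin, 24 mm above the lid's top; with the lid shut it is 105 mm in front of the hinge line and 42 mm above it. It moves with the lid.
- lid_hinge (a point): Middle of the lid's hinge line, fixed in the case at x 70, y 0, z 72 mm; the axis runs along the case's y.
- bottle_center (a point): Centre, half-way up, of the amber glass jar-shaped bottle with a black cap that stands on the lid behind the grip fin: 44 mm across, 85 mm high overall, 0.14 kg. z axis up along the bottle.
- tray: White plastic open tray, fixed, 200 (its x) by 140 mm (its y), walls 4 mm thick and 16 mm high, floor 4 mm thick. It stands left or right of the case. Origin: centre of its underside. The small jar stands in its +x half, so its -x half is free.
- jar: Small white jar, 38 mm across and 50 mm high, loose, standing in the tray; origin at its foot. Leave it.
- cup: Small white plastic cup, 44 mm across the rim, 45 mm high, loose, on the bench in front of the case, to the +y side of the latch; origin at its foot. Leave it.
Not all that is in view belongs to the job. Of the things that look like the part that bears bottle_center, the smallest one is meant.

How it is judged:
By the outcome, as a careful person would: the job done as asked, in the order asked, and still so for the second after the job is handed in, with the robot touching nothing.
It also fails if it takes over 67 s, if anything falls off the work surface, if the arm or the gripper's body presses on something with over 40 N, if the wrist force passes 120 N, or if a joint passes its speed limit or range.

ROBOT

A 6-joint arm with a two-finger parallel gripper is mounted at the origin on the work surface. World frame = base frame: x ahead of the robot, y to its left, z up, the work surface at z = 0. Lengths are in mm, angles in rad, forces in N, time in s.
With the tool pointing down it reaches from about 350 to 975 mm from the base axis. Payload 7.1 kg.
Tool frame: the origin (TCP) lies at the very end of the fingers, on their centre line; the grasp point (between the pads) lies ctrl.hold_point_z behind it (ctrl.hold_point_z is the distance from the TCP to the grasp point, in mm); z points along the fingers, y is the line along which they close (so a half turn about z gives the same grasp; the last joint's range is limited). The gripper opens to 88 mm and grips with 3 to 60 N. Pads are 20 mm wide; open, the fingers measure 115 mm over their backs; the gripper's body (75 mm by 178 mm) begins 61 mm behind the grasp point.
Start: joints at [-1.19, 0.423, 1.63, -0, 1.089, -0.019], TCP at [243.287, -575.688, 222.675] pointing down, gripper open.
Joint ranges: [-3, 3], [-0.9, 2.11], [0.09, 2.58], [-1.31, 4.45], [0.11, 2.69], [-2.54, 2.54]. Speed limits (rad/s): [2.39, 2.39, 3.01, 3.14, 3.14, 3.14].

INTERFACE

Orientations are given as a rotation vector (axis times angle).
In Python, from workcell import ctrl gives the robot as it stands. The module is installed in compiled form; this text tells all that it offers.
- The arm moves only by the shell command python3 -m creep 'ROWS'. ROWS is JSON, a list of rows, each an object with "translation": the shift along the tool's x, y, z in mm, a list of three; "angular": the turn, a rotation vector about the tool's x, y, z in rad, a list of three; "jaw": the opening, from 0 (shut) to 1 (fully open). A call has exactly 8 rows; each row is the pose to reach, as a shift and turn from the pose commanded when the call began, along the tool's axes at that moment; what a row does not reach only later rows make up. A row lasts 1/8 s, in which the tool goes at most 62.5 mm and 10.7 degrees, less where a joint would pass 70% of its speed; a pose out of reach is approached as far as the arm can. A call with a gripper value outside its range is refused whole. The fingers move at their own pace and stop on an object; the grip force is fixed at half the most. Time passes only in rows, so rows that repeat a pose let the fingers close, or fill a call up. It gives the time, the measured TCP pose, the force, the opening and the grip force at its end, in the units of the state.
- ctrl.get_obs(): the state, without advancing time (a new reading comes with each control period).
- ctrl.get_image(name): name is "scene" or "side" or "wrist"; returns the picture (400x640x3 uint8, red, green, blue); there is no depth.
- ctrl.camera_info(name): a dict with "camera_matrix" (3x3 intrinsics, pixels), "distortion" ([k1, k2, p1, p2, k3] as OpenCV has them; the pictures are not rectified), "world_from_camera" (4x4, takes a point from camera to world coordinates). Camera axes: x right, y up, looking along -z (the intrinsics and any distortion apply to the point x, -y, -z); pixel columns grow to the right and rows downward; lengths in mm; the calibration is good to about 2 mm. A picture is of the moment at which its call begins: read the wrist's pose just before it. camera_info takes no time and is no camera call; for the wrist camera it gives the pose at the moment of the call.
- ctrl.close_job(): hands the job in; it is judged then, once.
Trained networks look in the newest picture that a camera, given by its name, has taken for a name from the list of things; names that differ only in an ending like _2 or _b are one class to them, and where a whole thing is asked for, a point or a joint stands for the part that bears it (a point fixed in the world has none). Each returns a list of dicts, best first, with "score" (0 to 1); they miss things now and then, are a little off and sometimes report something else, mostly with a low value. They report only what shows in the picture. A call takes as long as a camera call. They do not tell look-alikes from the thing itself.
- ctrl.look_for(camera, label): "rect" ([left, top, right, bottom] in pixels, round what is visible of it).
The state is a dict: "t": time; "qpos": joint angles; "qvel": joint speeds; "joint_torque": joint torques, N m; "ee_pos": TCP position; "orientation": TCP orientation; "ft_force": force on the tool from outside, world axes, zero at the start; "moment": the same for the moment, N m; "width": finger opening in mm; "grasp_force": force on a finger pad.
Only numpy, scipy, OpenCV 4.12 (cv2) and the standard library are available. Lean on these libraries where they do the work, as an engineer would, in place of code of your own. Each camera call takes 0.05 s, during which the arm holds its last target. There are 200 camera calls.

## Working session

There is one attempt and no reset: what is moved stays moved. The work goes in short steps, Python scripts to look and compute and a shell command to move; the robot and the scene stay as the last step left them, time stands still between calls to the robot, and variables do not carry over. Pictures are saved under pics/ and viewed, at most 10 in all, crops included, and the job is handed in when it is done.

```bash
mkdir -p pics
cat > h.py <<'E'
import numpy as np, cv2
from workcell import ctrl
from scipy.spatial.transform import Rotation as R
def snap(cam,fn):
    im=ctrl.get_image(cam); cv2.imwrite('pics/'+fn,im[:,:,::-1]); return im
def ray(cam,uv,info=None):
    i=info or ctrl.camera_info(cam); T=np.array(i["world_from_camera"])
    p=cv2.undistortPoints(np.array([[uv]],float),np.array(i["camera_matrix"]),np.array(i["distortion"]))[0,0]
    d=T[:3,:3]@np.array([p[0],-p[1],-1]); return T[:3,3],d/np.linalg.norm(d)
def onz(cam,uv,z,info=None):
    o,d=ray(cam,uv,info); return o+d*(z-o[2])/d[2]
def tri(rs):
    A=0;b=0
    for o,d in rs:
        P=np.eye(3)-np.outer(d,d);A=A+P;b=b+P@o
    return np.linalg.solve(A,b)
def proj(cam,p,info=None):
    i=info or ctrl.camera_info(cam); T=np.linalg.inv(np.array(i["world_from_camera"]))
    c=(T[:3,:3]@np.array(p,float).T).T.reshape(-1,3)+T[:3,3]; c=c*[1,-1,-1]
    return cv2.projectPoints(c.reshape(-1,1,3),np.zeros(3),np.zeros(3),np.array(i["camera_matrix"]),np.array(i["distortion"]))[0][:,0]
def tool(target,rv=None):
    "shift (tool axes) and turn from the present measured pose to target TCP"
    s=ctrl.get_obs(); r=R.from_rotvec(s["orientation"])
    print("shift",np.round(r.inv().apply(np.array(target)-s["ee_pos"]),1), "" if rv is None else np.round((r.inv()*R.from_rotvec(rv)).as_rotvec(),3))
E
python3 - <<'E'
from h import *
s=ctrl.get_obs();print({k:np.round(v,3) for k,v in s.items()},ctrl.hold_point_z)
print(R.from_rotvec(s["orientation"]).as_matrix().round(3))
for c in("scene","side","wrist"):
    snap(c,c+"0.png"); i=ctrl.camera_info(c); print(c,np.array(i["world_from_camera"]).round(2).tolist())
    if c=="wrist": continue
    for l in("case","latch","lid","lid_grip","latch_tip","bottle_center","tray","jar","cup"):
        print(l,[(np.round(x["rect"]).astype(int).tolist(),round(x["score"],2)) for x in ctrl.look_for(c,l)[:4]])
a=[cv2.imread(f'pics/{c}0.png') for c in("scene","side")]
E
```

```text
{'t': np.float64(0.0), 'qpos': array([-1.19 ,  0.424,  1.631,  0.   ,  1.089, -0.019]), 'qvel': array([ 0.001,  0.001, -0.   ,  0.001, -0.001, -0.   ]), 'joint_torque': array([-0.0000e+00, -5.4463e+01, -2.7367e+01,  6.4000e-02,  2.3000e-02,
       -0.0000e+00]), 'ee_pos': array([ 243.082, -575.167,  221.891]), 'orientation': array([-3.077, -0.623,  0.   ]), 'ft_force': array([ 0.07 ,  0.266, -0.455]), 'moment': array([ 0.044, -0.012,  0.001]), 'grasp_force': np.float64(0.0), 'width': np.float64(87.484)} 18.700000000000003
[[ 0.921  0.389 -0.001]
 [ 0.389 -0.921  0.001]
 [ 0.    -0.002 -1.   ]]
scene [[-0.12, -0.78, 0.61, 1377.91], [0.99, -0.08, 0.09, 108.0], [-0.02, 0.62, 0.79, 1127.83], [0.0, 0.0, 0.0, 1.0]]
case [([264, 160, 352, 251], 0.81)]
latch [([315, 154, 326, 176], 0.58)]
lid [([265, 178, 356, 241], 0.74)]
lid_grip [([265, 177, 354, 242], 0.8)]
latch_tip []
bottle_center [([224, 185, 255, 221], 0.95), ([224, 216, 252, 259], 0.72), ([288, 184, 308, 217], 0.64)]
tray [([419, 180, 479, 244], 0.58)]
jar [([436, 211, 449, 232], 0.6)]
cup [([355, 181, 372, 201], 0.51)]
side [[-0.91, 0.3, -0.28, 192.94], [-0.42, -0.67, 0.62, 883.63], [-0.0, 0.68, 0.73, 1151.94], [0.0, 0.0, 0.0, 1.0]]
case [([282, 175, 376, 256], 0.8)]
latch [([354, 210, 378, 227], 0.57)]
lid [([282, 177, 362, 239], 0.78)]
lid_grip [([284, 178, 359, 236], 0.93)]
latch_tip [([354, 214, 378, 224], 0.58), ([282, 177, 362, 237], 0.16)]
bottle_center [([306, 142, 326, 178], 0.95), ([334, 147, 358, 185], 0.68), ([284, 180, 376, 254], 0.62), ([310, 168, 322, 202], 0.56)]
tray [([242, 298, 338, 376], 0.83)]
jar []
cup [([332, 252, 346, 274], 0.76)]
wrist [[0.39, 0.89, 0.25, 310.17], [-0.92, 0.37, 0.1, -547.66], [-0.0, -0.27, 0.96, 384.4], [0.0, 0.0, 0.0, 1.0]]
```

View pics/scene0.png

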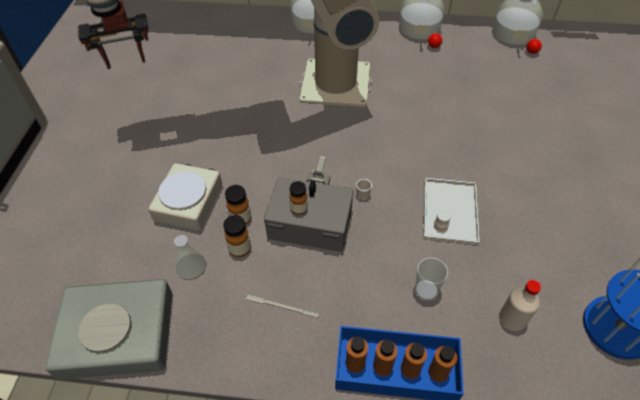

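View pics/side0.png

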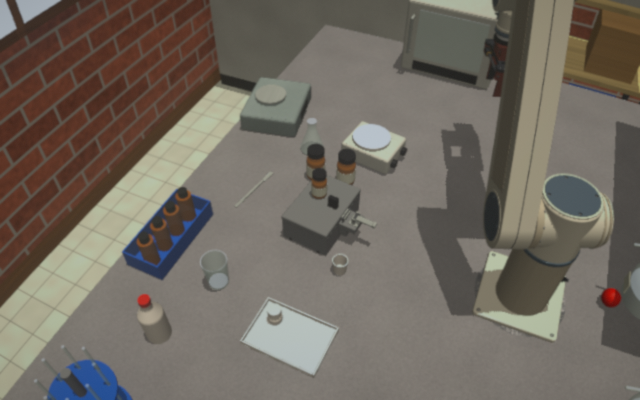

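The scene view shows the case at about (310,210), with its latch towards the robot at (320,165) and the small bottle on the lid at (298,197). The cup is at (364,189), the tray at (451,210) with the jar at (443,221). The side view agrees. I'll zoom in for corners.

Run:
```python
import cv2,numpy as np
a=cv2.imread('pics/scene0.png')[150:255,255:485]; b=cv2.imread('pics/side0.png')[165:380,235:385]
cv2.imwrite('pics/zs.png',cv2.resize(a,None,fx=3.4,fy=3.4,interpolation=cv2.INTER_CUBIC))
b1=cv2.imread('pics/side0.png')[160:285,275:385]
cv2.imwrite('pics/zd.png',cv2.resize(b1,None,fx=4.8,fy=4.8,interpolation=cv2.INTER_CUBIC))
```

```text
(no output)
```

View pics/zs.png

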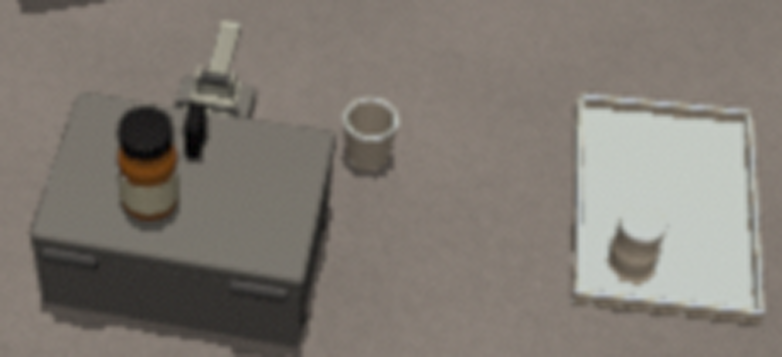

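View pics/zd.png

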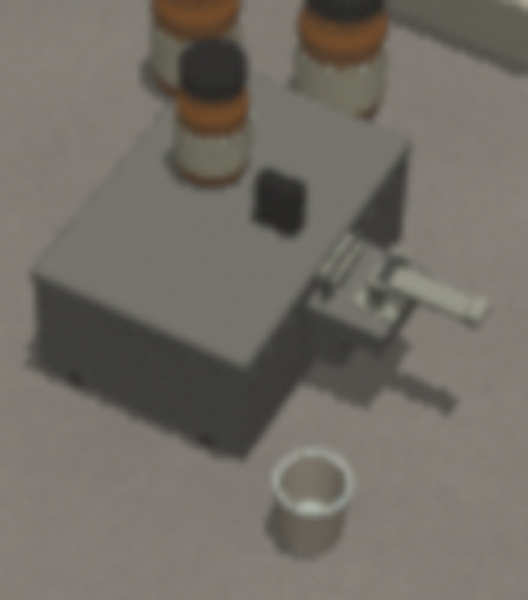

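Run:
```python
from h import *
from scipy.optimize import least_squares
S=lambda a:np.array(a)/3.4+[255,150]; D=lambda a:np.array(a)/4.8+[275,160]
obs=[("scene",S([[80,93],[335,130],[302,282],[36,235],[230,22]]),[[-70,-100,90],[-70,100,90],[70,100,90],[70,-100,90],[-166,0,88]]),
("side",D([[412,140],[245,365],[35,272],[488,300]]),[[-70,-100,90],[-70,100,90],[70,100,90],[-166,0,88]])]
def W(q,L): L=np.array(L,float); c,s=np.cos(q[2]),np.sin(q[2]); return np.c_[q[0]+c*L[:,0]-s*L[:,1],q[1]+s*L[:,0]+c*L[:,1],L[:,2]]
inf={c:ctrl.camera_info(c) for c in("scene","side")}
f=lambda q:np.concatenate([(proj(c,W(q,L),inf[c])-u).ravel() for c,u,L in obs])
r=least_squares(f,[650,0,0]);print("case",r.x.round(3),r.fun.round(1))
q=r.x;print("latchtip,pivot,grip,hinge",W(q,[[-154,0,86],[-106,0,86],[-35,0,114],[70,0,72]]).round(1).tolist())
t=tri([ray("scene",S([147,127])),ray("side",D([214,60]))]);print("bottle captop",t.round(1),onz("scene",S([147,123]),175).round(1),onz("side",D([214,60]),175).round(1))
o=[("scene",S([[580,95],[752,112],[763,315],[576,297]]),[[-100,-70,16],[-100,70,16],[100,70,16],[100,-70,16]])]
g=lambda q:np.concatenate([(proj(c,W(q,L),inf[c])-u).ravel() for c,u,L in o])
r2=least_squares(g,[650,350,0]);print("tray",r2.x.round(3),r2.fun.round(1)); print("spots",W(r2.x,[[-45,0,4],[-50,0,4]]).round(1).tolist())
print("jar",onz("scene",S([637,235]),54),"cup",onz("scene",S([371,121]),45),onz("side",D([313,482]),45))
bp=t
c,s_=np.cos(q[2]),np.sin(q[2]);d=t[:2]-q[:2];print("bottle in case",c*d[0]+s_*d[1],-s_*d[0]+c*d[1])
```

```text
case [ 5.85299e+02 -1.20970e+01 -8.20000e-02] [-0.5 -0.9 -0.3 -1.   0.6 -1.7 -1.1 -0.4 -0.4 -0.8 -1.4 -0.9  0.1 -0.2
 -1.4 -0.4 -1.5  2.1]
latchtip,pivot,grip,hinge [[431.8, 0.6, 86.0], [479.7, -3.4, 86.0], [550.4, -9.2, 114.0], [655.1, -17.9, 72.0]]
bottle captop [603.6 -37.4 172.5] [603.9 -35.8 175. ] [602.  -37.6 175. ]
tray [ 5.10375e+02  3.57239e+02 -2.80000e-02] [-0.4  0.   0.1  0.   0.5  0.4 -0.2 -0.5]
spots [[465.4, 358.5, 4.0], [460.4, 358.7, 4.0]]
jar [575.2148236  324.91576846  54.        ] cup [477.89208339 121.45994095  45.        ] [470.32058797 120.61956386  45.        ]
bottle in case 20.332101327868823 -23.690533739434127
```

```bash
cat >> h.py <<'E'
def rv(yaw,pitch=0):
    "tool down, tool x at yaw; pitch turns about tool y"
    return (R.from_euler('z',yaw)*R.from_euler('x',np.pi)*R.from_euler('y',pitch)).as_rotvec()
E
python3 - <<'E'
from h import *
tool([604,-37,230],rv(-0.082))
E
```

```text
shift [ 541.9 -355.8   -7.3] [0.    0.    0.482]
```

```bash
r='{"translation":[542,-356,-7],"angular":[0,0,0.482],"jaw":1}'; python3 -m creep '[{"translation":[40,-26,-7],"angular":[0,0,0.1],"jaw":1},{"translation":[90,-60,-7],"angular":[0,0,0.2],"jaw":1},{"translation":[140,-92,-7],"angular":[0,0,0.3],"jaw":1},{"translation":[190,-125,-7],"angular":[0,0,0.4],"jaw":1},{"translation":[240,-158,-7],"angular":[0,0,0.482],"jaw":1},{"translation":[290,-190,-7],"angular":[0,0,0.482],"jaw":1},{"translation":[340,-223,-7],"angular":[0,0,0.482],"jaw":1},{"translation":[390,-256,-7],"angular":[0,0,0.482],"jaw":1}]'
python3 - <<'E'
from h import *
tool([604,-37,230],rv(-0.082))
E
```

```text
t: 2.05
ee_pos: [503.9, -186.4, 230.0]
orientation: [3.139, -0.129, 0.001]
ft_force: [-0.2, -0.8, 0.1]
width: 87.9
grasp_force: 0.0
shift [  87.5 -157.1   -0. ] [ 0.    -0.001 -0.   ]
```

```bash
python3 -m creep '[{"translation":[22,-40,0],"angular":[0,0,0],"jaw":1},{"translation":[44,-80,0],"angular":[0,0,0],"jaw":1},{"translation":[66,-118,0],"angular":[0,0,0],"jaw":1},{"translation":[80,-145,0],"angular":[0,0,0],"jaw":1},{"translation":[87,-157,0],"angular":[0,0,0],"jaw":1},{"translation":[87,-157,0],"angular":[0,0,0],"jaw":1},{"translation":[87,-157,0],"angular":[0,0,0],"jaw":1},{"translation":[87,-157,0],"angular":[0,0,0],"jaw":1}]'
python3 - <<'E'
from h import *
i=ctrl.camera_info("wrist"); snap("wrist","w1.png")
print(np.round(ctrl.get_obs()["ee_pos"],1))
for l in("bottle_center","lid_grip","latch_tip","cup"): print(l,[(np.round(x["rect"]).astype(int).tolist(),round(x["score"],2)) for x in ctrl.look_for("wrist",l)[:4]])
for n,p in dict(captop=[603.5,-37,175],base=[603.5,-37,90],fintop=[550.4,-9,127],tip=[432,.6,86],fl=[503,-106,90],fr=[524,93,90]).items(): print(n,proj("wrist",[p],i).round(0))
E
```

```text
t: 3.05
ee_pos: [602.0, -39.8, 229.7]
orientation: [3.139, -0.131, -0.0]
ft_force: [1.2, -0.2, 0.2]
width: 87.6
grasp_force: 0.0
[602.1 -39.6 229.8]
bottle_center [([288, 167, 350, 249], 0.84), ([425, 46, 542, 120], 0.67), ([440, 150, 553, 238], 0.57)]
lid_grip [([174, 121, 412, 293], 0.66)]
latch_tip [([284, 354, 302, 374], 0.66)]
cup []
captop [[313. 223.]]
base [[314. 192.]]
fintop [[285. 269.]]
tip [[292. 359.]]
fl [[397. 290.]]
fr [[183. 286.]]
```

View pics/w1.png

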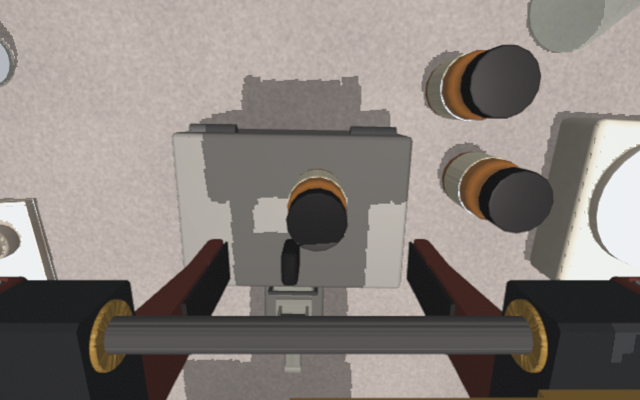

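The bottle cap is at (317,219), about 3 mm from the prediction. The fin is at (290,262) and the lever end at (292,363), both matching. I'll descend.

```bash
python3 -m creep '[{"translation":[2,0,30],"angular":[0,0,0],"jaw":1},{"translation":[4,0,65],"angular":[0,0,0],"jaw":1},{"translation":[4,0,95],"angular":[0,0,0],"jaw":1},{"translation":[4,0,113],"angular":[0,0,0],"jaw":1},{"translation":[4,0,120],"angular":[0,0,0],"jaw":1},{"translation":[4,0,120],"angular":[0,0,0],"jaw":0.4},{"translation":[4,0,120],"angular":[0,0,0],"jaw":0.3},{"translation":[4,0,120],"angular":[0,0,0],"jaw":0.3}]'
```

```text
t: 4.3
ee_pos: [607.1, -39.1, 110.6]
orientation: [3.139, -0.129, 0.003]
ft_force: [0.0, -0.3, -0.1]
width: 61.0
grasp_force: 0.0
```

```bash
python3 -m creep '[{"translation":[0,0,0],"angular":[0,0,0],"jaw":0},{"translation":[0,0,0],"angular":[0,0,0],"jaw":0},{"translation":[0,0,0],"angular":[0,0,0],"jaw":0},{"translation":[0,0,0],"angular":[0,0,0],"jaw":0},{"translation":[0,0,-2],"angular":[0,0,0],"jaw":0},{"translation":[0,0,-12],"angular":[0,0,0],"jaw":0},{"translation":[0,0,-30],"angular":[0,0,0],"jaw":0},{"translation":[0,0,-50],"angular":[0,0,0],"jaw":0}]'
python3 - <<'E'
from h import *
tool([460,358,165],rv(-0.028)); print(ctrl.get_obs()["qpos"].round(2))
E
```

```text
t: 5.3
ee_pos: [606.6, -39.1, 161.1]
orientation: [-3.139, 0.129, -0.001]
ft_force: [-0.4, -0.1, -1.5]
width: 43.5
grasp_force: 30.0
shift [-178.7 -383.7   -3.9] [-0.    -0.    -0.054]
[-0.08  0.47  1.71  0.    0.96  1.57]
```

```bash
python3 -m creep '[{"translation":[-9,-19,-4],"angular":[0,0,0],"jaw":0},{"translation":[-27,-57,-4],"angular":[0,0,0],"jaw":0},{"translation":[-51,-110,-4],"angular":[0,0,-0.02],"jaw":0},{"translation":[-78,-168,-4],"angular":[0,0,-0.04],"jaw":0},{"translation":[-105,-226,-4],"angular":[0,0,-0.054],"jaw":0},{"translation":[-132,-284,-4],"angular":[0,0,-0.054],"jaw":0},{"translation":[-155,-333,-4],"angular":[0,0,-0.054],"jaw":0},{"translation":[-170,-365,-4],"angular":[0,0,-0.054],"jaw":0}]'
python3 - <<'E'
from h import *
tool([460,358,25],rv(-0.028)); o=ctrl.get_obs(); print(o["grasp_force"],o["width"])
i=ctrl.camera_info("wrist"); snap("wrist","w2.png")
print([(np.round(x["rect"]).astype(int).tolist(),round(x["score"],2)) for x in ctrl.look_for("wrist","jar")], proj("wrist",[[575,325,54],[410,357-69,16],[411,428,16]],i).round(0))
E
```

```text
t: 6.3
ee_pos: [464.4, 341.6, 163.7]
orientation: [-3.141, 0.04, 0.001]
ft_force: [0.3, 0.6, -2.5]
width: 43.3
grasp_force: 30.0
shift [ -4.8 -16.2 138.7] [-0.     0.     0.002]
29.99945053132251 43.28703591180523
[([307, 49, 357, 104], 0.59)] [[337.  50.]
 [377. 247.]
 [227. 249.]]
```

View pics/w2.png

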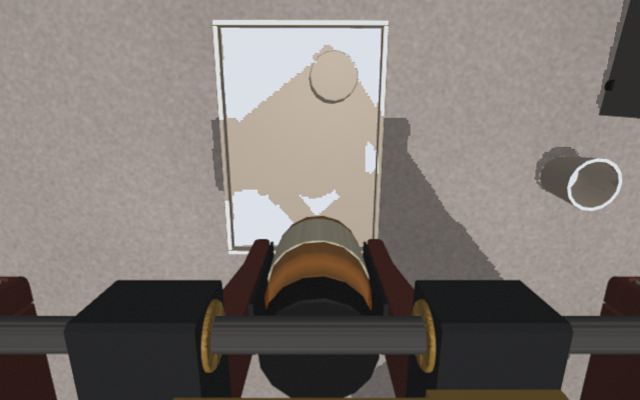

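The tray's front edge is at row 252 and the jar at (333,75), so the left and front half below is free. I'll lower the bottle.

```bash
python3 -m creep '[{"translation":[-3,-10,10],"angular":[0,0,0],"jaw":0},{"translation":[-5,-16,40],"angular":[0,0,0],"jaw":0},{"translation":[-5,-16,75],"angular":[0,0,0],"jaw":0},{"translation":[-5,-16,105],"angular":[0,0,0],"jaw":0},{"translation":[-5,-16,123],"angular":[0,0,0],"jaw":0},{"translation":[-5,-16,132],"angular":[0,0,0],"jaw":0},{"translation":[-5,-16,136],"angular":[0,0,0],"jaw":0},{"translation":[-5,-16,138],"angular":[0,0,0],"jaw":0}]'
```

```text
t: 7.4
ee_pos: [463.0, 355.1, 26.2]
orientation: [-3.141, 0.045, -0.002]
ft_force: [0.9, -0.4, -1.3]
width: 43.6
grasp_force: 30.0
```

```bash
python3 -m creep '[{"translation":[0,0,1],"angular":[0,0,0],"jaw":0},{"translation":[0,0,1.5],"angular":[0,0,0],"jaw":0},{"translation":[0,0,1.5],"angular":[0,0,0],"jaw":0.55},{"translation":[0,0,1.5],"angular":[0,0,0],"jaw":0.65},{"translation":[0,0,1.5],"angular":[0,0,0],"jaw":0.8},{"translation":[0,0,1.5],"angular":[0,0,0],"jaw":0.9},{"translation":[0,0,1.5],"angular":[0,0,0],"jaw":1},{"translation":[0,0,1],"angular":[0,0,0],"jaw":1}]'
```

```text
t: 8.4
ee_pos: [462.4, 354.7, 24.6]
orientation: [3.141, -0.044, -0.0]
ft_force: [-0.9, 0.5, -0.8]
width: 87.3
grasp_force: 0.0
```

```bash
python3 -m creep '[{"translation":[0,0,-12],"angular":[0,0,0],"jaw":1},{"translation":[0,0,-50],"angular":[0,0,0],"jaw":1},{"translation":[0,0,-100],"angular":[0,0,0],"jaw":1},{"translation":[0,20,-125],"angular":[0,0,0],"jaw":1},{"translation":[-5,75,-125],"angular":[0,0,0.02],"jaw":1},{"translation":[-8,135,-125],"angular":[0,0,0.054],"jaw":1},{"translation":[-12,195,-125],"angular":[0,0,0.054],"jaw":1},{"translation":[-16,255,-125],"angular":[0,0,0.054],"jaw":1}]'
python3 -m creep '[{"translation":[-2,60,0],"angular":[0,0,0],"jaw":1},{"translation":[-4,90,0],"angular":[0,0,0],"jaw":0.7},{"translation":[-4,100,0],"angular":[0,0,0],"jaw":0.6},{"translation":[-4,100,0],"angular":[0,0,0],"jaw":0.6},{"translation":[-4,100,0],"angular":[0,0,0],"jaw":0.6},{"translation":[-4,100,0],"angular":[0,0,0],"jaw":0.6},{"translation":[-4,100,0],"angular":[0,0,0],"jaw":0.6},{"translation":[-4,100,0],"angular":[0,0,0],"jaw":0.6}]'
python3 - <<'E'
from h import *
tool([432,0.6,67.3],rv(-0.082)); o=ctrl.get_obs(); print(o["ee_pos"],o["qpos"].round(2))
i=ctrl.camera_info("wrist"); snap("wrist","w3.png"); snap("side","s3.png")
for n,p in dict(tip=[432,.6,86],end=[420,1.6,88],pivot=[480,-3,86],fin=[550,-9,127],fl=[507,-106,90],fr=[524,93,90]).items(): print(n,proj("wrist",[p],i).round(0))
print([(np.round(x["rect"]).astype(int).tolist(),round(x["score"],2)) for x in ctrl.look_for("side","bottle_center")])
E
```

```text
t: 9.4
ee_pos: [439.2, 98.7, 150.6]
orientation: [-3.139, 0.128, -0.002]
ft_force: [0.9, -0.1, 0.3]
width: 87.9
grasp_force: 0.0
t: 10.4
ee_pos: [427.1, 1.3, 149.6]
orientation: [-3.139, 0.128, 0.0]
ft_force: [-0.0, 0.5, -0.2]
width: 52.5
grasp_force: 0.0
shift [ 5.   0.3 82.3] [-0.  0.  0.]
[427.09539302   1.34902984 149.60365438] [-0.02  0.25  2.11  0.    0.78  1.63]
tip [[318. 213.]]
end [[318. 231.]]
pivot [[317. 139.]]
fin [[318.  -8.]]
fl [[489.  79.]]
fr [[148.  78.]]
[([240, 298, 337, 374], 0.66), ([296, 318, 314, 353], 0.64), ([335, 148, 355, 186], 0.58), ([305, 145, 327, 178], 0.58)]
```

View pics/w3.png

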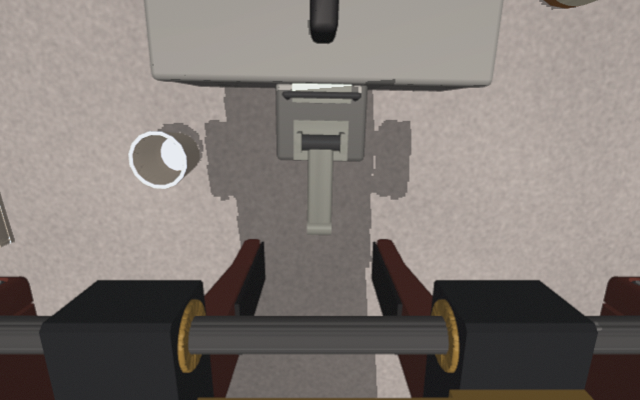

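The lever runs from (318,140) to (319,232), centred between the fingers as predicted, and the cup is clear at (160,158). I'll descend and pinch.

```bash
python3 -m creep '[{"translation":[3,0,15],"angular":[0,0,0],"jaw":0.6},{"translation":[5,0,40],"angular":[0,0,0],"jaw":0.5},{"translation":[5,0,65],"angular":[0,0,0],"jaw":0.4},{"translation":[5,0,78],"angular":[0,0,0],"jaw":0.4},{"translation":[5,0,82],"angular":[0,0,0],"jaw":0.3},{"translation":[5,0,82],"angular":[0,0,0],"jaw":0},{"translation":[5,0,82],"angular":[0,0,0],"jaw":0},{"translation":[5,0,82],"angular":[0,0,0],"jaw":0}]'
python3 -m creep '[{"translation":[0,0,0],"angular":[0,0,0],"jaw":0},{"translation":[0,0,0],"angular":[0,0,0],"jaw":0},{"translation":[0,0,-3],"angular":[0,0,0],"jaw":0},{"translation":[0.5,0,-7],"angular":[0,0,0],"jaw":0},{"translation":[1.3,0,-11],"angular":[0,0,0],"jaw":0},{"translation":[2.6,0,-15],"angular":[0,0,0],"jaw":0},{"translation":[4,0,-19],"angular":[0,0,0],"jaw":0},{"translation":[6,0,-23],"angular":[0,0,0],"jaw":0}]'
```

```text
t: 11.55
ee_pos: [432.3, 0.3, 68.1]
orientation: [3.139, -0.129, 0.001]
ft_force: [1.6, -5.4, -2.9]
width: 15.7
grasp_force: 30.0
t: 12.55
ee_pos: [436.5, -0.1, 90.4]
orientation: [3.139, -0.129, -0.005]
ft_force: [-2.5, -4.8, -7.2]
width: 15.5
grasp_force: 30.0
```

```bash
python3 -m creep '[{"translation":[2.5,0,-4],"angular":[0,0,0],"jaw":0},{"translation":[5.4,0,-8],"angular":[0,0,0],"jaw":0},{"translation":[8.7,0,-11.5],"angular":[0,0,0],"jaw":0},{"translation":[12.3,0,-14.6],"angular":[0,0,0],"jaw":0},{"translation":[16.2,0,-17.4],"angular":[0,0,0],"jaw":0},{"translation":[20.3,0,-19.8],"angular":[0,0,0],"jaw":0},{"translation":[25,0,-21.5],"angular":[0,0,0],"jaw":0},{"translation":[30,0,-23.2],"angular":[0,0,0],"jaw":0}]'
python3 -m creep '[{"translation":[4,0,-1],"angular":[0,0,0],"jaw":0},{"translation":[4,0,-1],"angular":[0,0,0],"jaw":0.4},{"translation":[4,0,-1],"angular":[0,0,0],"jaw":0.5},{"translation":[4,0,-1],"angular":[0,0,0],"jaw":0.6},{"translation":[4,0,-20],"angular":[0,0,0],"jaw":0.6},{"translation":[4,0,-50],"angular":[0,0,0],"jaw":0.6},{"translation":[4,0,-80],"angular":[0,0,0],"jaw":0.6},{"translation":[4,0,-100],"angular":[0,0,0],"jaw":0.6}]'
python3 - <<'E'
from h import *
tool([551,-9.5,200],rv(-0.082)); tool([551,-9.5,99],rv(-0.082))
i=ctrl.camera_info("wrist"); snap("wrist","w4.png");
for n,p in dict(fin=[550,-9,127],finlow=[550,-9,90]).items(): print(n,proj("wrist",[p],i).round(0))
E
```

```text
t: 13.55
ee_pos: [464.2, -2.6, 113.7]
orientation: [3.138, -0.128, -0.012]
ft_force: [-10.0, -5.9, 7.5]
width: 15.6
grasp_force: 30.0
t: 14.55
ee_pos: [472.4, -2.5, 215.3]
orientation: [-3.139, 0.129, -0.002]
ft_force: [0.3, 0.5, 0.0]
width: 53.0
grasp_force: 0.0
shift [78.9  0.5 15.4] [-0.    -0.002 -0.   ]
shift [ 78.8   0.6 116.4] [-0.    -0.002 -0.   ]
fin [[318.  99.]]
finlow [[318. 100.]]
```

View pics/w4.png

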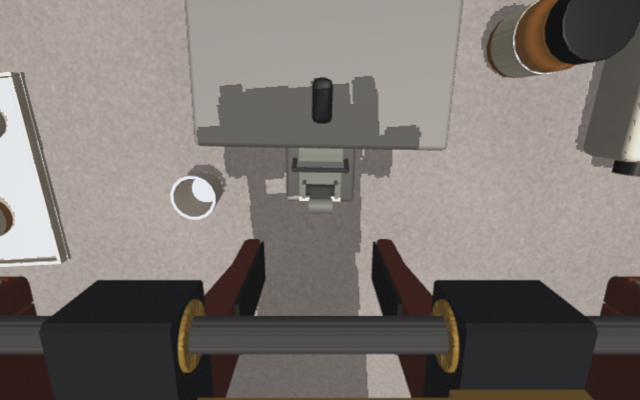

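The lever now stands upright at (320,205). The fin is at (322,100), about 3 mm to tool +y of the prediction. Next I'll grip the fin.

```bash
python3 -m creep '[{"translation":[40,2,10],"angular":[0,0,0],"jaw":0.6},{"translation":[79,3,40],"angular":[0,0,0],"jaw":0.6},{"translation":[79,3,80],"angular":[0,0,0],"jaw":0.5},{"translation":[79,3,107],"angular":[0,0,0],"jaw":0.4},{"translation":[79,3,117],"angular":[0,0,0],"jaw":0.4},{"translation":[79,3,117],"angular":[0,0,0],"jaw":0},{"translation":[79,3,117],"angular":[0,0,0],"jaw":0},{"translation":[79,3,117],"angular":[0,0,0],"jaw":0}]'
python3 - <<'E'
from h import *
o=ctrl.get_obs(); print(o["ee_pos"].round(1),o["width"],o["grasp_force"],o["ft_force"].round(1))
g=np.array([-(655.1-o["ee_pos"][0]),o["ee_pos"][2]+18.7-72]); r=np.hypot(*g); a0=np.arctan2(g[1],-g[0])
for k in (0,.4,):
  for t in np.arange(0.1,1.75,.1):
    p=np.array([-r*np.cos(a0+t),r*np.sin(a0+t)]); tl=k*t  # tool tilt about y: grip to TCP vector
    tcp=p+18.7*np.array([-np.sin(tl),-np.cos(tl)]); d=tcp-(g+[0,-18.7]); print(k,round(t,1),"x %.1f z %.1f"%(d[0],-d[1]),round(tl,3),end=" | ")
  print()
E
```

```text
t: 15.6
ee_pos: [551.3, -11.8, 98.1]
orientation: [-3.138, 0.131, -0.004]
ft_force: [0.9, 3.5, 0.6]
width: 13.7
grasp_force: 30.0
[551.3 -11.8  98.1] 13.72491008552647 29.990863502025604 [0.9 3.5 0.6]
0 0.1 x 5.0 z -10.1 0.0 | 0 0.2 x 11.0 z -19.7 0.0 | 0 0.3 x 17.9 z -28.7 0.0 | 0 0.4 x 25.6 z -36.9 0.0 | 0 0.5 x 34.2 z -44.3 0.0 | 0 0.6 x 43.4 z -50.8 0.0 | 0 0.7 x 53.2 z -56.3 0.0 | 0 0.8 x 63.6 z -60.9 0.0 | 0 0.9 x 74.3 z -64.4 0.0 | 0 1.0 x 85.4 z -66.7 0.0 | 0 1.1 x 96.6 z -68.0 0.0 | 0 1.2 x 107.9 z -68.2 0.0 | 0 1.3 x 119.2 z -67.2 0.0 | 0 1.4 x 130.3 z -65.1 0.0 | 0 1.5 x 141.1 z -61.9 0.0 | 0 1.6 x 151.6 z -57.7 0.0 | 0 1.7 x 161.5 z -52.4 0.0 | 
0.4 0.1 x 4.2 z -10.2 0.04 | 0.4 0.2 x 9.5 z -19.8 0.08 | 0.4 0.3 x 15.6 z -28.8 0.12 | 0.4 0.4 x 22.6 z -37.1 0.16 | 0.4 0.5 x 30.5 z -44.6 0.2 | 0.4 0.6 x 39.0 z -51.3 0.24 | 0.4 0.7 x 48.1 z -57.1 0.28 | 0.4 0.8 x 57.7 z -61.8 0.32 | 0.4 0.9 x 67.7 z -65.6 0.36 | 0.4 1.0 x 78.1 z -68.2 0.4 | 0.4 1.1 x 88.6 z -69.8 0.44 | 0.4 1.2 x 99.3 z -70.3 0.48 | 0.4 1.3 x 109.9 z -69.7 0.52 | 0.4 1.4 x 120.3 z -68.0 0.56 | 0.4 1.5 x 130.5 z -65.2 0.6 | 0.4 1.6 x 140.4 z -61.4 0.64 | 0.4 1.7 x 149.8 z -56.5 0.68 |
```

```bash
python3 -m creep '[{"translation":[0,0,0],"angular":[0,0,0],"jaw":0},{"translation":[2.4,0,-5],"angular":[0,0,0],"jaw":0},{"translation":[5,0,-10],"angular":[0,0,0],"jaw":0},{"translation":[8,0,-15],"angular":[0,0,0],"jaw":0},{"translation":[11,0,-19.7],"angular":[0,0,0],"jaw":0},{"translation":[14.4,0,-24.3],"angular":[0,0,0],"jaw":0},{"translation":[18,0,-28.7],"angular":[0,0,0],"jaw":0},{"translation":[21.7,0,-32.9],"angular":[0,0,0],"jaw":0}]'
```

```text
t: 16.6
ee_pos: [571.4, -13.8, 129.6]
orientation: [-3.139, 0.129, 0.003]
ft_force: [-0.7, 4.8, -8.1]
width: 13.9
grasp_force: 30.0
```

```bash
python3 -m creep '[{"translation":[5.5,0,-6],"angular":[0,0,0],"jaw":0},{"translation":[12.5,0,-11.4],"angular":[0,0,0],"jaw":0},{"translation":[21.7,0,-17.9],"angular":[0,0,0],"jaw":0},{"translation":[31.5,0,-23.4],"angular":[0,0,0],"jaw":0},{"translation":[41.9,0,-28],"angular":[0,0,0],"jaw":0},{"translation":[52.6,0,-31.5],"angular":[0,0,0],"jaw":0},{"translation":[63.7,0,-33.8],"angular":[0,0,0],"jaw":0},{"translation":[74.9,0,-35.1],"angular":[0,0,0],"jaw":0}]'
```

```text
t: 17.6
ee_pos: [647.6, -21.3, 165.5]
orientation: [3.137, -0.128, 0.001]
ft_force: [-3.8, -4.4, -2.6]
width: 13.6
grasp_force: 30.0
```

```bash
python3 -m creep '[{"translation":[5.5,0,-0.1],"angular":[0,0,0],"jaw":0},{"translation":[11.3,0,-0.2],"angular":[0,0,0],"jaw":0},{"translation":[22.6,0,0.8],"angular":[0,0,0],"jaw":0},{"translation":[33.7,0,2.9],"angular":[0,0,0],"jaw":0},{"translation":[44.5,0,6.1],"angular":[0,0,0],"jaw":0},{"translation":[55,0,10.3],"angular":[0,0,0],"jaw":0},{"translation":[60,0,12.9],"angular":[0,0,0],"jaw":0},{"translation":[65,0,15.6],"angular":[0,0,0],"jaw":0}]'
python3 - <<'E'
from h import *
a=snap("scene","a.png")[90:290,230:500]; b=snap("side","b.png")[90:290,250:520]
cv2.imwrite("pics/ab.png",cv2.resize(np.hstack([a,b])[:,:,::-1],(800,296)))
E
```

```text
t: 18.6
ee_pos: [714.9, -27.9, 152.2]
orientation: [3.136, -0.128, 0.011]
ft_force: [-2.0, -8.4, 6.5]
width: 13.7
grasp_force: 30.0
```

View pics/ab.png

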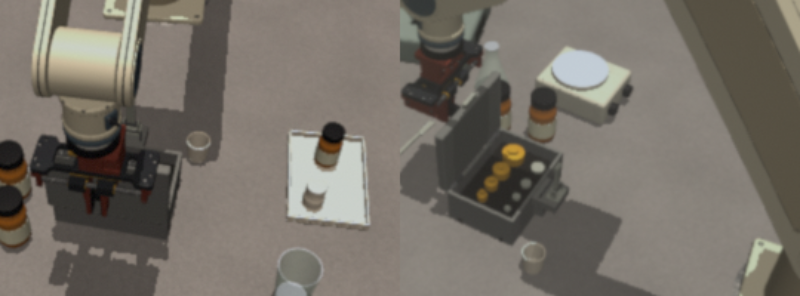

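The lid leans back past upright, the weights are visible, and the bottle and jar stand in the tray at about (330,145) and (315,190). I'll follow the lid to near its stop, release it, and back away.

```bash
python3 -m creep '[{"translation":[5,0,3],"angular":[0,0,0],"jaw":0},{"translation":[9.5,0,6.3],"angular":[0,0,0],"jaw":0},{"translation":[9.5,0,6.3],"angular":[0,0,0],"jaw":0.3},{"translation":[12,0,6.3],"angular":[0,0,0],"jaw":0.5},{"translation":[18,0,6.3],"angular":[0,0,0],"jaw":0.6},{"translation":[26,0,6.3],"angular":[0,0,0],"jaw":0.6},{"translation":[36,0,6.3],"angular":[0,0,0],"jaw":0.6},{"translation":[46,0,6.3],"angular":[0,0,0],"jaw":0.6}]'
python3 -m creep '[{"translation":[8,0,-5],"angular":[0,0,0],"jaw":0.6},{"translation":[12,0,-25],"angular":[0,0,0],"jaw":0.6},{"translation":[12,0,-60],"angular":[0,0,0],"jaw":0.6},{"translation":[12,0,-100],"angular":[0,0,0],"jaw":0.6},{"translation":[12,0,-130],"angular":[0,0,0],"jaw":0.6},{"translation":[12,0,-150],"angular":[0,0,0],"jaw":0.6},{"translation":[12,0,-160],"angular":[0,0,0],"jaw":0.6},{"translation":[12,0,-160],"angular":[0,0,0],"jaw":0.6}]'
python3 - <<'E'
from h import *
a=snap("scene","a2.png")[90:290,230:500]; b=snap("side","b2.png")[90:290,250:520]
cv2.imwrite("pics/ab2.png",cv2.resize(np.hstack([a,b])[:,:,::-1],(800,296)))
E
```

```text
t: 19.7
ee_pos: [758.2, -29.2, 142.9]
orientation: [-3.139, 0.129, -0.0]
ft_force: [0.4, 0.5, -0.5]
width: 52.7
grasp_force: 0.0
t: 20.7
ee_pos: [769.3, -30.2, 303.3]
orientation: [-3.139, 0.129, -0.001]
ft_force: [-0.5, -0.4, 0.4]
width: 52.7
grasp_force: 0.0
```

View pics/ab2.png

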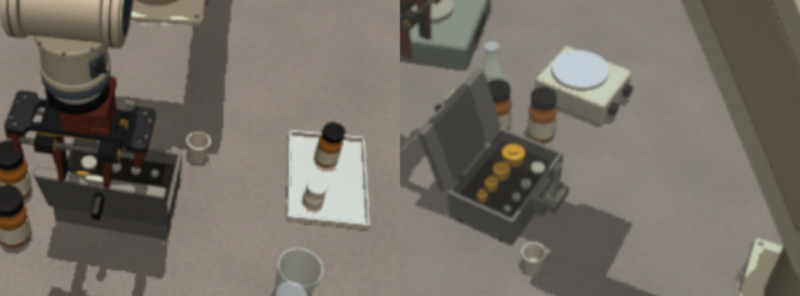

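The lid rests open at its stop with the fin visible at (97,205). The latch lever is up, the bottle and jar stand in the tray, and the cup is untouched at (198,145). I'm handing the job in.

```bash
python3 -c "from workcell import ctrl; print(ctrl.close_job())"
```

```text
the job is handed in; nothing more can be done
None
```

The job is handed in at about 21 s: the bottle stands in the tray, the latch lever is up and the lid rests open by itself. The jar and cup looked untouched in the last pictures; no verdict came back.

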